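# Hang the clip tray on the archive's slat panel

## Task

Hang the metal tray that has a hook on its back in the upper groove of the white slat panel: tip its front up, slip the hook into the groove, then swing the tray down until it hangs level with its back against the panel, and let go. Anywhere along the groove will do. Leave the plain tray and the pencil pot where they stand.

Things in the scene. Friction and masses are not known exactly. Their poses are not given: they have to be found in the camera images.
- hook_tray_center (a point): Open metal tray 110 x 56 x 40 mm (x, y, z), 160 g, upright on the table; point at its centre. In mm: back wall x=-55. Behind it the hook, 40 wide: a flat neck, x -55 to -69, underside at z=+4, 4 thick, then an upright tongue, x -65 to -69, up to z=+46; so 10 free between wall and tongue, tongue 42 tall. Grip from above over the 56 width. Enters the groove tipped front-up about 35 deg, tongue first.
- groove (a point): In mm: fixed white panel 260 wide (y), 144 high, 42 deep; front faces this +x, away from robot. Point: on the front face, mid lower edge of the upper groove, 90 above table. Opening z 0 to 34, y +-130, ends closed. Boards above and below 5 thick, hollow behind x -5 to -38, z -50 to +50. Panel top z=54. Hung: neck on lower edge, tongue behind upper board, tray centre at x=57, z=-4, tray x along this x.
- plain_tray_center (a point): Bystander: the plain tray, the same metal tray (110 x 56 x 40 mm) without any hook, standing on the table. This point is its centre, half-way up.
- pot_center (a point): Bystander: black pencil pot, empty, round, 64 mm across and 75 mm high, open at the top. This point is its centre, half-way up.

How it is judged:
By the outcome, as a careful person would: the job done as asked, in the order asked, and still so for the second after the job is handed in, with the robot touching nothing.
It also fails if it takes over 50 s, if anything falls off the work surface, if the arm or the gripper's body presses on something with over 40 N, if the wrist force passes 120 N, or if a joint passes its speed limit or range.

## Robot

A 6-joint arm with a two-finger parallel gripper is mounted at the origin on the work surface. World frame = base frame: x ahead of the robot, y to its left, z up, the work surface at z = 0. Lengths are in m, angles in rad, forces in N, time in s.
With the tool pointing down it reaches from about 0.3 to 0.775 m from the base axis. Payload 14.6 kg.
Tool frame: the origin (TCP) lies at the very end of the fingers, on their centre line; the grasp point (between the pads) lies 19 mm behind it; z points along the fingers, y is the direction in which the jaws open and shut (so a half turn about z gives the same grasp; the last joint's range is limited). The gripper opens to 94 mm and grips with 3 to 60 N. Pads are 16 mm wide; open, the fingers measure 119 mm over their backs; the gripper's body (75 mm by 177 mm) begins 78 mm behind the grasp point.
Start: joints at [-1.243, 0.3, 1.521, -0, 1.321, -0.067], TCP at [0.212, -0.508, 0.205] pointing down, gripper open.
Joint ranges: [-3.03, 3.03], [-0.79, 2.21], [0.23, 2.52], [-1.04, 4.18], [0, 3.07], [-2.55, 2.55]. Speed limits (rad/s): [2.22, 2.22, 2.57, 3.14, 3.14, 3.14].

## Interface

Orientations are given as a rotation vector (axis times angle).
In Python, from station import monitor, cams, job gives the robot as it stands.
- The arm moves only by the shell command python3 -m handwheel 'ROWS' [FORCE]. ROWS is JSON, a list of rows, each a list of 7 numbers: the turn, a rotation vector about the tool's x, y, z in rad, then the shift along the tool's x, y, z in mm, then the finger opening in mm, from 0 to 94. In form: [[wx, wy, wz, x, y, z, claw], ...]. A call has 1 to 10 rows; each row is the pose to reach, as a shift and turn from the pose commanded when the call began, along the tool's axes at that moment; what a row does not reach only later rows make up. A row lasts 1/12 s, in which the tool goes at most 41.7 mm and 7.16 degrees, less where a joint would pass 70% of its speed; a pose out of reach is approached as far as the arm can. A call with a gripper value outside its range is refused whole. The fingers move at their own pace and stop on an object; FORCE is the grip in N (left out, the last holds). Time passes only in rows, so rows that repeat a pose let the fingers close. It gives the time, the measured TCP pose, the force and the opening at its end, in the units of the state.
- monitor.get_obs(): the state, without advancing time (a new reading comes with each control period).
- cams.read_camera(name): name is "side" or "top"; returns a dict with "image" (480x640x3 uint8, red, green, blue), "intrinsics" (3x3 intrinsics, pixels), "rvec" (rotation vector, rad) and "tvec" (3), from world to camera coordinates, as OpenCV has them. Camera axes: x right, y down, z forward; pixel columns grow to the right and rows downward; lengths in m; the calibration is good to about 2 mm. A picture is of the moment at which its call begins. There is no depth.
- job.hand_in(): hands the job in, once; it reports no verdict.
The state is a dict: "clock": time; "joint_pos": joint angles; "qvel": joint speeds; "tau": joint torques, N m; "ee_pos": TCP position; "tool_rot": TCP orientation; "contact_force": force on the tool from outside, world axes, zero at the start; "torque": the same for the moment, N m; "opening": finger opening in m.
Only numpy, scipy, OpenCV 4.12 (cv2) and the standard library are available. Lean on these libraries where they do the work, as an engineer would, in place of code of your own. Each camera call takes 0.05 s, during which the arm holds its last target.

## Working session

There is one attempt and no reset: what is moved stays moved. The work goes in short steps, Python scripts to look and compute and a shell command to move; the robot and the scene stay as the last step left them, time stands still between calls to the robot, and variables do not carry over. Pictures are saved under pics/ and viewed, and the job is handed in when it is done.

```bash
ls; mkdir -p pics
python3 - <<'E'
from station import monitor, cams
import cv2
print(monitor.get_obs())
for n in("side","top"):
    c=cams.read_camera(n); cv2.imwrite(f"pics/{n}0.png",c["image"][:,:,::-1]); print(n,c["intrinsics"],c["rvec"],c["tvec"])
E
```

```text
pics
{'clock': 0.0, 'joint_pos': array([-1.24256806e+00,  3.00471202e-01,  1.52158343e+00,  4.48324036e-05,
        1.32070066e+00, -6.66092957e-02]), 'qvel': array([-1.38761105e-03, -1.43431938e-06,  1.48832213e-04,  1.06111394e-04,
       -3.22469698e-04,  4.23146779e-05]), 'tau': array([-5.79673051e-04, -5.31805480e+01, -3.52734554e+01,  7.07484456e-02,
        2.43933289e-02, -8.38829601e-05]), 'ee_pos': array([ 0.21148034, -0.507431  ,  0.20488528]), 'tool_rot': array([-3.07943829e+00, -6.15944223e-01,  1.70510615e-04]), 'contact_force': array([ 0.61795635,  0.35619978, -0.25318729]), 'torque': array([-0.02509879,  0.01766351,  0.00315026]), 'opening': 0.09409772790436594}
side [[623.23586171   0.         319.90472399]
 [  0.         623.23586171 238.66284781]
 [  0.           0.           1.        ]] [ 0.16837424 -2.70508679  1.48645379] [0.64519492 0.13916194 0.99569693]
top [[447.28999777   0.         325.29646468]
 [  0.         447.28999777 236.70011052]
 [  0.           0.           1.        ]] [ 2.21081574 -2.19027409  0.05234462] [-0.05328434  0.63540297  0.9563492 ]
```

View pics/side0.png

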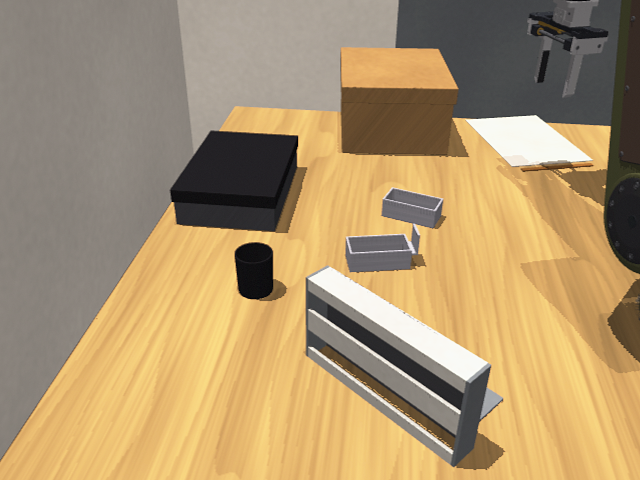

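View pics/top0.png

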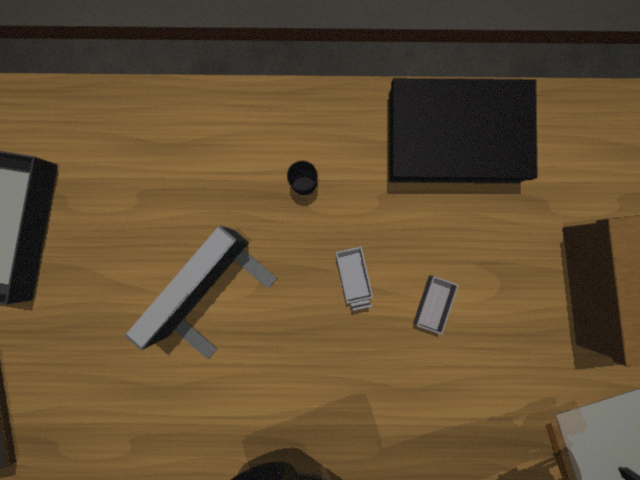

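Side view: the hook tray is at about (380,252), with its tongue at (416,240) towards the robot. The plain tray is at (412,208), the pot at (255,270), and the panel's top front edge runs (310,275)-(470,380). I'll zoom in for the corners.

```bash
cat > h.py <<'E'
import numpy as np, cv2
from station import monitor, cams
from scipy.spatial.transform import Rotation as R
def cam(n):
    c=cams.read_camera(n); return c
def ray(c,uv):
    Rm=cv2.Rodrigues(np.array(c["rvec"],float))[0]; t=np.array(c["tvec"])
    d=Rm.T@np.linalg.inv(c["intrinsics"])@np.array([uv[0],uv[1],1.]); return -Rm.T@t,d/np.linalg.norm(d)
def plane(c,uv,z):
    o,d=ray(c,uv); return o+d*(z-o[2])/d[2]
def tri(c1,u1,c2,u2):
    o1,d1=ray(c1,u1);o2,d2=ray(c2,u2)
    s=np.linalg.lstsq(np.array([d1,-d2]).T,o2-o1,rcond=None)[0]
    p,q=o1+s[0]*d1,o2+s[1]*d2
    return (p+q)/2,np.linalg.norm(p-q)
def proj(c,P):
    return cv2.projectPoints(np.atleast_2d(np.array(P,float)),np.array(c["rvec"],float),np.array(c["tvec"],float),c["intrinsics"],None)[0][:,0]
def crop(c,x,y,w,h,k,fn,gain=1):
    im=c["image"][y:y+h,x:x+w,::-1]
    im=cv2.resize(np.clip(im*float(gain),0,255).astype(np.uint8),None,fx=k,fy=k,interpolation=cv2.INTER_CUBIC); cv2.imwrite(fn,im)
E
python3 - <<'E'
from h import *
s=cam("side");t=cam("top")
crop(s,330,180,130,100,6,"pics/s_tray.png")
crop(t,325,235,70,90,6,"pics/t_tray.png",1.5)
crop(s,295,255,210,210,2.8,"pics/s_pan.png")
crop(t,115,215,165,150,4,"pics/t_pan.png",1.5)
for n,c in(("s",s),("t",t)): print(n,ray(c,(320,240)))
E
```

```text
s (array([0.55440027, 0.83781333, 0.64634671]), array([ 0.09614552, -0.83721218, -0.53836029]))
t (array([ 0.59283451, -0.04442694,  0.9837446 ]), array([ 0.03686201,  0.0087578 , -0.99928199]))
```

View pics/s_tray.png

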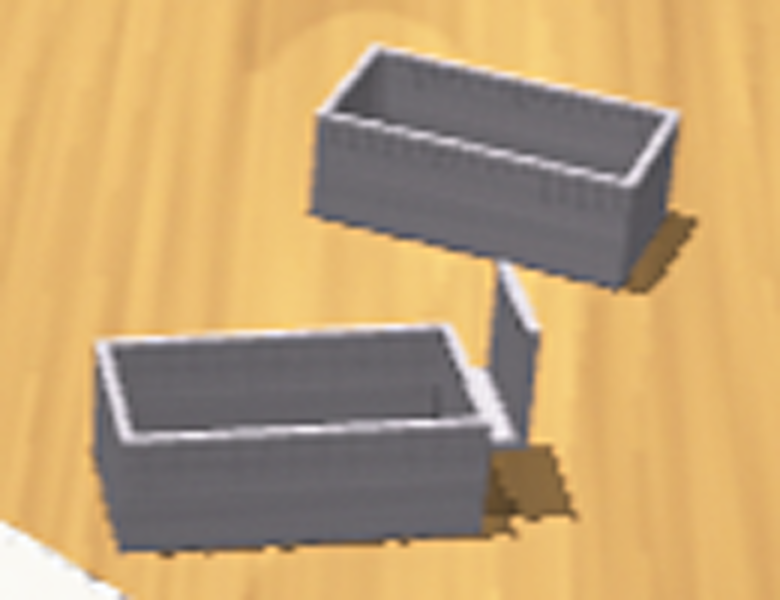

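View pics/t_tray.png

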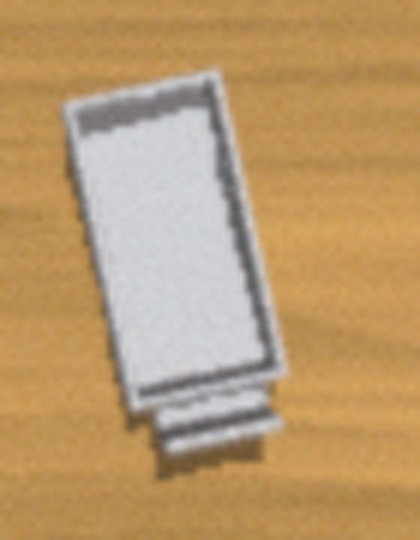

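View pics/s_pan.png

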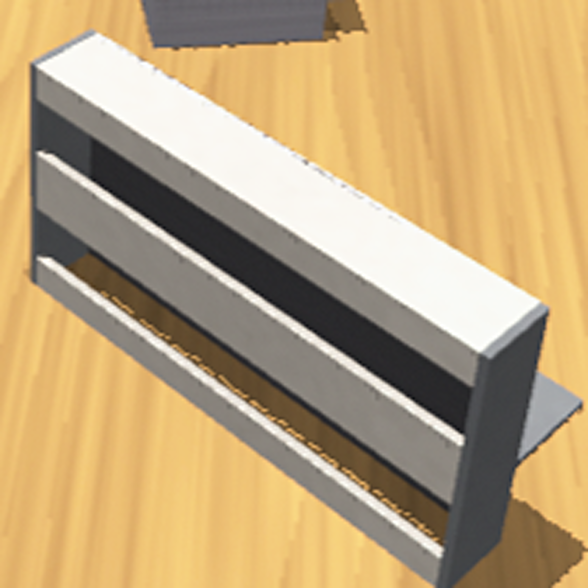

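View pics/t_pan.png

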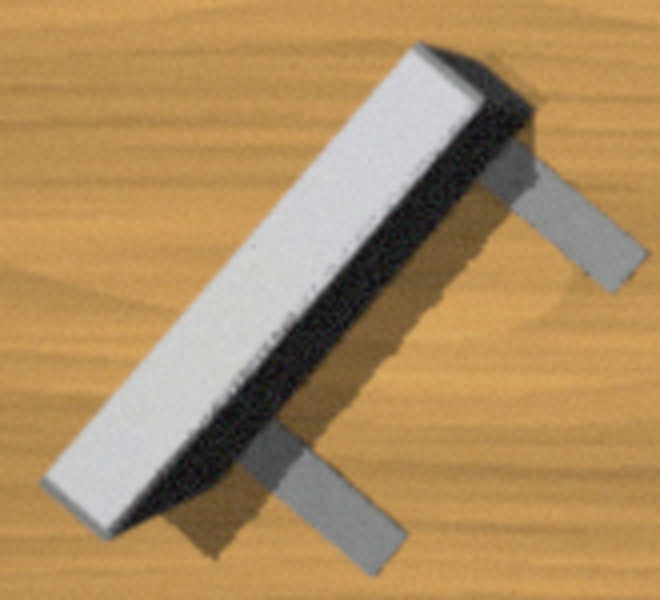

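```bash
cat > m.py <<'E'
from h import *
s=cam("side");t=cam("top")
f=lambda x0,y0,k:(lambda u,v:(x0+(u+.5)/k-.5,y0+(v+.5)/k-.5))
ST=f(330,180,6);TT=f(325,235,6);SP=f(295,255,2.8);TP=f(115,215,4)
print("panel top")
P={}
for n,a,b in [("Af",(32,65),(418,43)),("Ab",(95,30),(484,100)),("Cf",(483,360),(42,484)),("Cb",(548,308),(108,538))]:
    P[n],e=tri(s,SP(*a),t,TP(*b)); print(n,P[n].round(4),round(e,4), plane(t,TP(*b),.144).round(4))
# hook tray
print("tray")
for n,a,b in [("FL",(97,340),(67,103)),("FR",(448,325) ,(283,377)),("x",(128,440),(67,103))]:pass
T={}
# front = far x (left in side, up in top)
for n,a,b in [("front+y",(128,440),(67,103)),("front-y",(98,342),(217,70)),("back+y",(490,422),(133,408)),("back-y",(447,326),(285,376)),
   ("tong+y",(537,330),(165,450)),("tong-y",(500,263),(281,422))]:
    T[n],e=tri(s,ST(*a),t,TT(*b)); print(n,T[n].round(4),round(e,4), plane(t,TT(*b),.04).round(4))
# lower groove edge, side view on the face plane
print("lower edge upper groove")
nrm=None
c=(P["Af"]+P["Cf"])/2; d=(P["Cf"]-P["Af"]); d[2]=0; d/=np.linalg.norm(d); nrm=np.cross(d,[0,0,1]); 
if nrm[0]<0: nrm=-nrm
print("dir",d,"n",nrm,"len",np.linalg.norm(P["Af"]-P["Cf"]))
for u in [(40,158),(462,447),(38,97),(475,385)]:
    o,r=ray(s,SP(*u)); print((o+r*((c-o)@nrm)/(r@nrm)).round(4))
E
python3 m.py
```

```text
panel top
Af [0.6506 0.1532 0.1429] 0.002 [0.6495 0.1528 0.144 ]
Ab [0.6236 0.1213 0.1443] 0.0011 [0.623  0.1213 0.144 ]
Cf [0.4449 0.324  0.1418] 0.0053 [0.4426 0.3233 0.144 ]
Cb [0.4184 0.2924 0.1428] 0.0012 [0.4181 0.292  0.144 ]
tray
front+y [ 0.6035 -0.0696  0.0407] 0.0008 [ 0.6032 -0.0696  0.04  ]
front-y [ 0.6162 -0.1222  0.0404] 0.0019 [ 0.6153 -0.1223  0.04  ]
back+y [ 0.4979 -0.0935  0.0405] 0.0022 [ 0.4968 -0.0936  0.04  ]
back-y [ 0.5101 -0.1467  0.0399] 0.0035 [ 0.5084 -0.1467  0.04  ]
tong+y [ 0.4866 -0.1031  0.0675] 0.0022 [ 0.4823 -0.1049  0.04  ]
tong-y [ 0.4966 -0.1426  0.066 ] 0.0029 [ 0.4923 -0.1454  0.04  ]
lower edge upper groove
dir [-0.76941869  0.63874477  0.        ] n [ 0.63874477  0.76941869 -0.        ] len 0.26740163848364196
[0.6474 0.1558 0.0873]
[0.4487 0.3208 0.0879]
[0.6485 0.155  0.125 ]
[0.4482 0.3212 0.1245]
```

```bash
cat > path.py <<'E'
import numpy as np
from scipy import ndimage
from scipy.sparse import coo_matrix
from scipy.sparse.csgraph import dijkstra
# section points of tray
def rect(x0,x1,z0,z1):
    X,Z=np.meshgrid(np.linspace(x0,x1,max(2,int(x1-x0)+1)),np.linspace(z0,z1,max(2,int(z1-z0)+1)));return np.c_[X.ravel(),Z.ravel()]
pts=np.vstack([rect(-55,-50,-20,20),rect(-69,-55,4,8),rect(-69,-65,4,46),rect(-50,0,-20,-18)])
# boards: x0,x1,z0,z1
B=[(-5,0,34,54),(-42,0,50,54),(-42,-38,-90,54),(-5,0,-50,0)]
def sd(P):
    m=np.full(len(P),1e9)
    for a,b,c,d in B:
        dx=np.maximum(a-P[:,0],P[:,0]-b);dz=np.maximum(c-P[:,1],P[:,1]-d)
        m=np.minimum(m,np.hypot(np.maximum(dx,0),np.maximum(dz,0))+np.minimum(np.maximum(dx,dz),0))
    return m
A=np.arange(0,47,2.5);CX=np.arange(30,111,1.);CZ=np.arange(-30,61,1.)
C=np.zeros((len(A),len(CX),len(CZ)))
for i,a in enumerate(np.radians(A)):
    q=np.c_[pts[:,0]*np.cos(a)-pts[:,1]*np.sin(a),pts[:,0]*np.sin(a)+pts[:,1]*np.cos(a)]
    for j,x in enumerate(CX):
        for k,z in enumerate(CZ): C[i,j,k]=sd(q+[x,z]).min()
goal=(0,int(57.-30),int(-2+30)); start=(int(35/2.5),75,30)
print("goal clr",C[goal],"start",C[start])
for th in (1.0,1.5,2,2.5,3,3.5):
    L,_=ndimage.label(C>=th,np.ones((3,3,3)))
    print(th,L[goal],L[start])
np.save("C.npy",C)
th=1.5
ok=C>=th
idx=-np.ones(C.shape,int);idx[ok]=np.arange(ok.sum());r=[];c=[];w=[]
for d in np.ndindex(3,3,3):
    d=np.array(d)-1
    if not d.any():continue
    sl1=tuple(slice(max(0,-e),min(n,n-e)) for e,n in zip(d,C.shape));sl2=tuple(slice(max(0,e),min(n,n+e)) for e,n in zip(d,C.shape))
    m=ok[sl1]&ok[sl2]; r.append(idx[sl1][m]);c.append(idx[sl2][m])
    w.append((np.hypot(np.hypot(2*d[0],d[1]),d[2]))*(1+6/np.minimum(C[sl2][m],6)**2))
N=ok.sum();G=coo_matrix((np.concatenate(w),(np.concatenate(r),np.concatenate(c))),(N,N)).tocsr()
D,pr=dijkstra(G,indices=idx[start],return_predecessors=True)
co=np.argwhere(ok);n=idx[goal]
if np.isfinite(D[n]):
    p=[]
    while n>=0:p.append(n);n=pr[n]
    for n in p[::-1]:
        i,j,k=co[n];print(A[i],CX[j],CZ[k],round(C[i,j,k],2))
E
python3 path.py
```

```text
goal clr 2.0 start 22.09399287191144
1.0 1 1
1.5 1 1
2 1 1
2.5 0 1
3 0 1
3.5 0 1
35.0 105.0 0.0 22.09
35.0 104.0 0.0 21.09
35.0 103.0 0.0 20.09
35.0 102.0 1.0 19.09
35.0 101.0 2.0 18.09
35.0 100.0 3.0 17.13
35.0 99.0 4.0 16.23
35.0 98.0 5.0 15.41
35.0 97.0 6.0 14.68
35.0 96.0 7.0 14.05
35.0 95.0 8.0 13.55
35.0 94.0 9.0 13.17
35.0 93.0 10.0 12.92
35.0 92.0 11.0 12.67
35.0 91.0 12.0 12.43
35.0 90.0 13.0 12.18
35.0 89.0 14.0 11.94
35.0 88.0 15.0 11.69
35.0 87.0 16.0 11.45
35.0 86.0 17.0 11.21
35.0 85.0 18.0 10.95
35.0 84.0 18.0 10.14
35.0 83.0 18.0 9.32
35.0 82.0 18.0 8.5
35.0 81.0 18.0 7.68
35.0 80.0 18.0 6.86
35.0 79.0 18.0 6.05
32.5 78.0 19.0 6.99
32.5 77.0 19.0 6.16
30.0 76.0 20.0 6.66
30.0 75.0 20.0 5.95
30.0 74.0 21.0 5.59
30.0 73.0 22.0 4.84
30.0 72.0 23.0 4.32
30.0 71.0 24.0 4.23
30.0 70.0 24.0 3.63
27.5 69.0 25.0 3.52
25.0 68.0 25.0 2.64
25.0 67.0 25.0 2.31
22.5 66.0 25.0 2.4
20.0 65.0 24.0 2.66
20.0 64.0 23.0 3.16
17.5 63.0 22.0 3.67
17.5 62.0 21.0 4.07
17.5 62.0 20.0 3.07
15.0 61.0 19.0 3.39
15.0 60.0 18.0 4.39
15.0 60.0 17.0 3.6
15.0 60.0 16.0 2.63
12.5 59.0 15.0 4.16
12.5 59.0 14.0 3.85
12.5 59.0 13.0 2.86
10.0 59.0 12.0 3.99
10.0 59.0 11.0 3.72
10.0 59.0 10.0 2.74
7.5 59.0 9.0 3.88
7.5 59.0 8.0 3.61
7.5 59.0 7.0 2.61
5.0 59.0 6.0 3.71
5.0 59.0 5.0 3.41
2.5 58.0 4.0 2.88
2.5 58.0 3.0 3.1
2.5 58.0 2.0 3.05
2.5 58.0 1.0 2.25
0.0 57.0 0.0 2.0
0.0 57.0 -1.0 2.0
0.0 57.0 -2.0 2.0
```

```bash
cat > g.py <<'E'
from h import *
import sys
TILT=np.radians(20); G=np.array([.012,0,.008])
def Rtray(yaw,a=0): return R.from_euler("z",yaw,degrees=True)*R.from_euler("y",-a,degrees=True)
Rgt=R.from_matrix(np.array([[1,0,0],[0,-1,0],[0,0,-1.]]).T)
Rgt=R.from_euler("y",TILT)*Rgt   # tool in tray frame; tool z=(-sin,0,-cos)
def tool(c,yaw,a=0,lift=0):
    Rt=Rtray(yaw,a); Rw=Rt*Rgt
    p=np.array(c)+Rt.apply(G)+Rw.apply([0,0,.019]); p[2]+=lift
    return p,Rw
def rel(p,Rw,base=None):
    if base is None:
        o=monitor.get_obs(); base=(o["ee_pos"],R.from_rotvec(o["tool_rot"]))
    p0,R0=base
    return np.r_[(R0.inv()*Rw).as_rotvec().round(3),(R0.inv().apply(p-p0)*1000).round(1)]
# panel
NA=50.2; n=np.array([np.cos(np.radians(NA)),np.sin(np.radians(NA)),0]); d=np.array([-n[1],n[0],0])
GR=np.array([.547,.2387,.090])
def hang(a,cx,cz,off=.06): return tool(GR+off*d+n*cx/1000+np.array([0,0,cz/1000]),NA,a)
E
python3 - <<'E'
from g import *
print(Rgt.apply([0,0,1]))
c=[.5565,-.108,.02]
for l in (.12,0): 
    p,Rw=tool(c,12.9,0,l); print(p.round(4),list(rel(p,Rw)))
E
```

```text
[-0.34202014  0.         -0.93969262]
[ 0.5619 -0.1068  0.1301] [np.float64(0.029), np.float64(-0.348), np.float64(0.168), np.float64(477.6), np.float64(-235.2), np.float64(75.2)]
[ 0.5619 -0.1068  0.0101] [np.float64(0.029), np.float64(-0.348), np.float64(0.168), np.float64(477.6), np.float64(-235.2), np.float64(195.2)]
```

```bash
python3 -m handwheel '[[0,0,0.05,80,-60,0,94],[0,-0.1,0.168,200,-150,0,94],[0.029,-0.348,0.168,478,-235,20,94],[0.029,-0.348,0.168,478,-235,75,94],[0.029,-0.348,0.168,478,-235,75,94],[0.029,-0.348,0.168,478,-235,75,94],[0.029,-0.348,0.168,478,-235,75,94],[0.029,-0.348,0.168,478,-235,75,94],[0.029,-0.348,0.168,478,-235,75,94],[0.029,-0.348,0.168,478,-235,75,94]]' 20
python3 - <<'E'
from g import *
p,Rw=tool([.5565,-.108,.02],12.9,0,.12); print(list(map(float,rel(p,Rw))))
E
```

```text
clock: 1.13
ee_pos: [0.4725, -0.2029, 0.1534]
tool_rot: [3.036, 0.343, -0.535]
contact_force: [0.8, 0.3, -0.9]
opening: 0.094
[0.001, -0.0, -0.0, 109.9, -73.7, -15.3]
```

```bash
python3 -m handwheel '[[0,0,0,110,-74,-15,94],[0,0,0,110,-74,-15,94],[0,0,0,110,-74,-15,94],[0,0,0,110,-74,-15,94],[0,0,0,110,-74,-15,94],[0,0,0,110,-74,-15,94]]'
python3 - <<'E'
from g import *
p,Rw=tool([.5565,-.108,.02],12.9,0,0); print(list(map(float,rel(p,Rw))))
s=cam("side");t=cam("top")
cv2.imwrite("pics/s1.png",s["image"][:,:,::-1]);crop(t,250,150,200,200,3,"pics/t1.png",1.5)
E
```

```text
clock: 1.63
ee_pos: [0.5603, -0.1087, 0.1299]
tool_rot: [3.036, 0.344, -0.536]
contact_force: [-0.1, 0.3, 0.3]
opening: 0.0939
[0.001, 0.0, 0.0, 42.8, -1.6, 111.9]
```

View pics/s1.png

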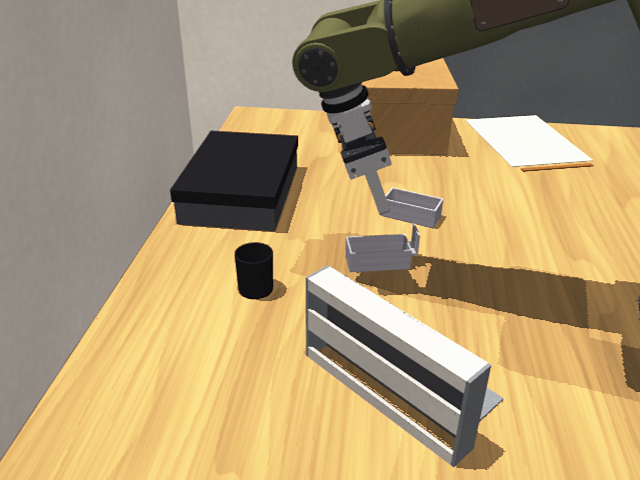

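View pics/t1.png

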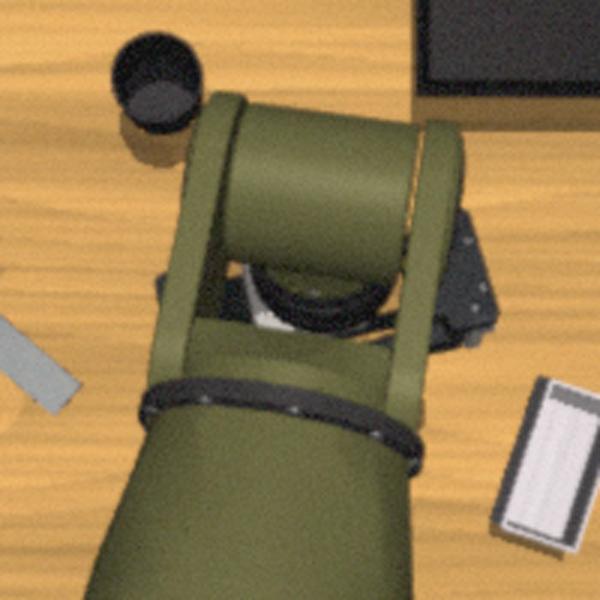

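The side view shows the tilted fingers above the tray (tip about (383,212)), clear of the pot and the plain tray. Next I descend and grip.

```bash
python3 -m handwheel '[[0,0,0,11,-1.6,28,94],[0,0,0,22,-1.6,57,94],[0,0,0,33,-1.6,86,94],[0,0,0,42.8,-1.6,112,94],[0,0,0,42.8,-1.6,112,94],[0,0,0,42.8,-1.6,112,94],[0,0,0,42.8,-1.6,112,50],[0,0,0,42.8,-1.6,112,50],[0,0,0,42.8,-1.6,112,50],[0,0,0,42.8,-1.6,112,50]]' 25
python3 -m handwheel '[[0,0,0,0,0,0,45],[0,0,0,0,0,0,45],[0,0,0,0,0,0,45],[0,0,0,0,0,0,45]]' 40
python3 - <<'E'
from g import *
print(tool([.5565,-.108,.02],12.9,0,0)[0])
s=cam("side")
crop(s,280,130,200,160,4,"pics/s2.png")
E
```

```text
clock: 2.57
ee_pos: [0.5628, -0.1066, 0.0116]
tool_rot: [3.036, 0.343, -0.532]
contact_force: [-0.0, -0.7, -0.4]
opening: 0.0709
clock: 2.9
ee_pos: [0.5624, -0.1064, 0.0106]
tool_rot: [3.036, 0.343, -0.534]
contact_force: [-0.9, 0.2, 4.4]
opening: 0.0558
[ 0.56186276 -0.10677176  0.01014584]
```

View pics/s2.png

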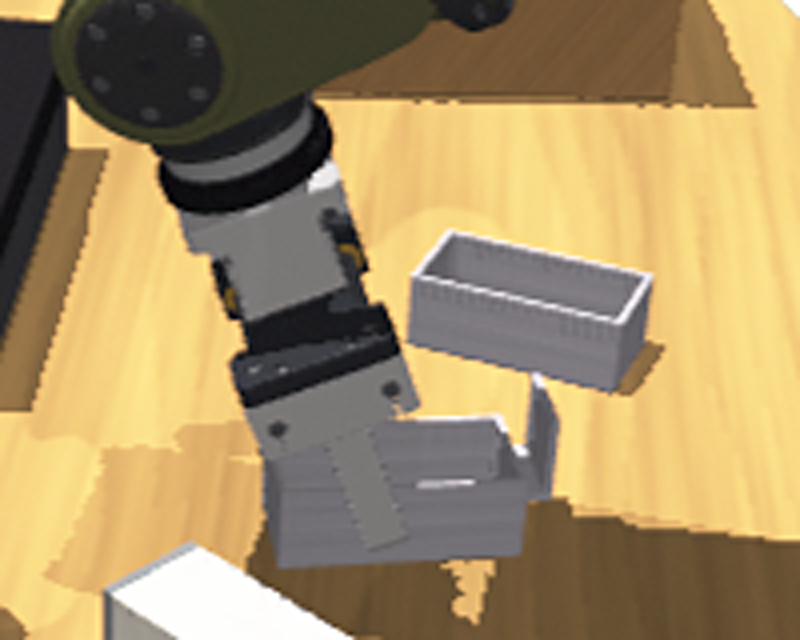

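Grip holds at 55.8 mm, and the finger is on the tray wall around crop (375,500). Next: lift.

Run:
```python
from g import *
p,Rw=tool([.5565,-.108,.24],12.9,0,0); print(list(map(float,rel(p,Rw))))
p2,R2=hang(35,130,150);print(p2, list(map(float,rel(p2,R2,(p,Rw)))))
```

```text
[0.001, -0.001, -0.0, -75.5, 0.4, -206.1]
[0.59061998 0.38478826 0.23508354] [-0.029, 0.589, -0.66, 127.8, -472.7, -51.8]
```

```bash
python3 -m handwheel '[[0,0,0,-4,0,-10,45],[0,0,0,-15,0,-41,45],[0,0,0,-29,0,-78,45],[0,0,0,-43,0,-118,45],[0,0,0,-57,0,-156,45],[0,0,0,-70,0,-190,45],[0,0,0,-75.5,0,-206,45],[0,0,0,-75.5,0,-206,45]]' 50
python3 - <<'E'
from g import *
s=cam("side")
cv2.imwrite("pics/s3.png",s["image"][:,:,::-1])
p2,R2=hang(35,130,150);print(p2, list(map(float,rel(p2,R2))))
E
```

```text
clock: 3.62
ee_pos: [0.5627, -0.1066, 0.2346]
tool_rot: [3.036, 0.342, -0.524]
contact_force: [-0.6, -0.8, -1.7]
opening: 0.0555
[0.59061998 0.38478826 0.23508354] [-0.026, 0.586, -0.66, 127.9, -472.5, -51.0]
```

View pics/s3.png

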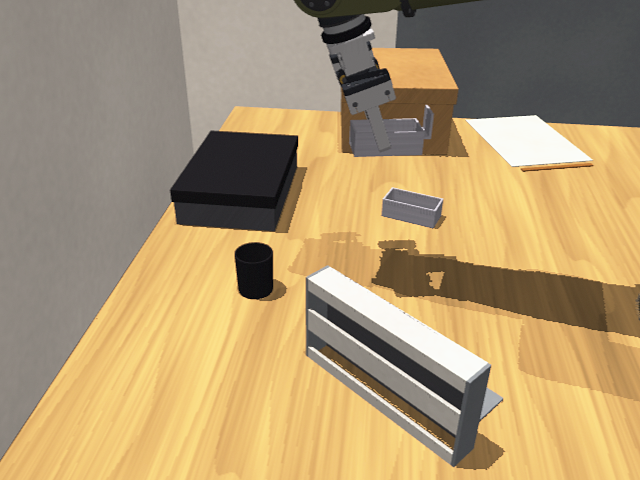

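The tray is held level at about (388,138), high and clear. Next: carry it over the panel, tipping as it goes.

```bash
python3 -m handwheel '[[-0.002,0.05,-0.05,10,-37,-4,45],[-0.004,0.1,-0.11,20,-75,-8,45],[-0.007,0.15,-0.17,31,-115,-13,45],[-0.009,0.2,-0.23,42,-155,-17,45],[-0.011,0.25,-0.29,53,-195,-21,45],[-0.014,0.31,-0.35,64,-235,-25,45],[-0.016,0.36,-0.41,75,-275,-30,45],[-0.019,0.42,-0.47,85,-315,-34,45],[-0.021,0.48,-0.54,96,-355,-38,45],[-0.024,0.54,-0.6,107,-395,-43,45]]'
python3 - <<'E'
from g import *
p2,R2=hang(35,130,150);print(p2, list(map(float,rel(p2,R2))))
E
```

```text
clock: 4.5
ee_pos: [0.5848, 0.306, 0.2309]
tool_rot: [-2.777, -1.206, -0.285]
contact_force: [0.9, -0.9, -1.6]
opening: 0.0557
[0.59061998 0.38478826 0.23508354] [-0.004, 0.049, -0.058, 61.0, -49.4, 9.7]
```

```bash
python3 -m handwheel '[[-0.002,0.025,-0.03,30,-25,5,45],[-0.004,0.049,-0.058,61,-49,10,45],[-0.004,0.049,-0.058,61,-49,10,45],[-0.004,0.049,-0.058,61,-49,10,45],[-0.004,0.049,-0.058,61,-49,10,45]]'
python3 - <<'E'
from g import *
p2,R2=hang(35,130,150);print(p2, list(map(float,rel(p2,R2))))
p2,R2=hang(35,110,0);print(p2, list(map(float,rel(p2,R2))))
s=cam("side")
cv2.imwrite("pics/s4.png",s["image"][:,:,::-1])
E
```

```text
clock: 4.92
ee_pos: [0.5918, 0.382, 0.235]
tool_rot: [-2.729, -1.273, -0.355]
contact_force: [-0.7, -0.8, -1.5]
opening: 0.0557
[0.59061998 0.38478826 0.23508354] [0.001, 0.003, -0.003, 1.3, -2.7, 0.3]
[0.57781779 0.36942259 0.08508354] [0.001, 0.003, -0.003, -56.4, -2.7, 140.1]
```

View pics/s4.png

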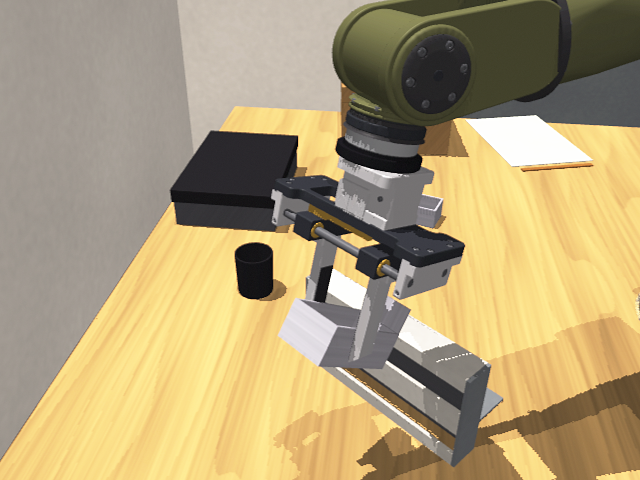

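The tipped tray is in front of and above the panel (front face around (320,340)), yawed to match it. Next I lower it to groove height.

```bash
python3 -m handwheel '[[0,0.003,-0.003,-7,-2.7,32,45],[0,0.003,-0.003,-17,-2.7,68,45],[0,0.003,-0.003,-30,-2.7,104,45],[0,0.003,-0.003,-45,-2.7,130,45],[0,0.003,-0.003,-54,-2.7,140,45],[0,0.003,-0.003,-54,-2.7,140,45],[0,0.003,-0.003,-54,-2.7,140,45]]'
cat > chk.py <<'E'
from g import *
def chk(fn,crp,k=4,off=.06):
    o=monitor.get_obs();Rw=R.from_rotvec(o["tool_rot"]);Rt=Rw*Rgt.inv()
    cc=o["ee_pos"]-Rw.apply([0,0,.019])-Rt.apply(G); e=cc-GR
    print("tray est: cx %.1f off %.1f cz %.1f"%(e@n*1000,e@d*1000,e[2]*1000),"eul(yaw,tip)",Rt.as_euler("ZYX",degrees=True).round(2),"F",o["contact_force"].round(1),o["opening"])
    s=cam("side"); im=s["image"][:,:,::-1].copy(); x,y,w,h=crp
    im=cv2.resize(im[y:y+h,x:x+w],None,fx=k,fy=k,interpolation=cv2.INTER_CUBIC)
    def P(L): return ((proj(s,L)-[x,y]+.5)*k).astype(int)
    # predicted tray/hook corners as dots
    L=[(sx*55,sy*28,z) for sx in(-1,1) for sy in(-1,1) for z in(-20,20)]+[(-69,20,46),(-69,-20,46),(-65,20,46),(-65,-20,46)]
    for q in P(cc+Rt.apply(np.array(L)/1000.)): cv2.circle(im,tuple(map(int,q)),2,(0,0,255),-1)
    for zz in(0,.034): # groove edges
        a,b=P([GR+d*.128+[0,0,zz],GR-d*.128+[0,0,zz]]); cv2.line(im,tuple(map(int,a)),tuple(map(int,b)),(0,200,0),1)
    cv2.imwrite(fn,im)
E
python3 - <<'E'
from chk import *
chk("pics/s5.png",(250,220,260,190+60),2.4*1.25)
E
```

```text
clock: 5.55
ee_pos: [0.5806, 0.3711, 0.0881]
tool_rot: [-2.726, -1.275, -0.364]
contact_force: [-0.2, 0.1, -0.9]
opening: 0.0556
tray est: cx 113.0 off 59.0 cz 3.0 eul(yaw,tip) [ 50.17 -35.16  -0.1 ] F [-0.2  0.1 -0.9] 0.05561772365750818
```

```bash
ls pics
```

```text
s1.png
s2.png
s3.png
s4.png
s5.png
s_pan.png
s_tray.png
side0.png
t1.png
t_pan.png
t_tray.png
top0.png
```

View pics/s5.png

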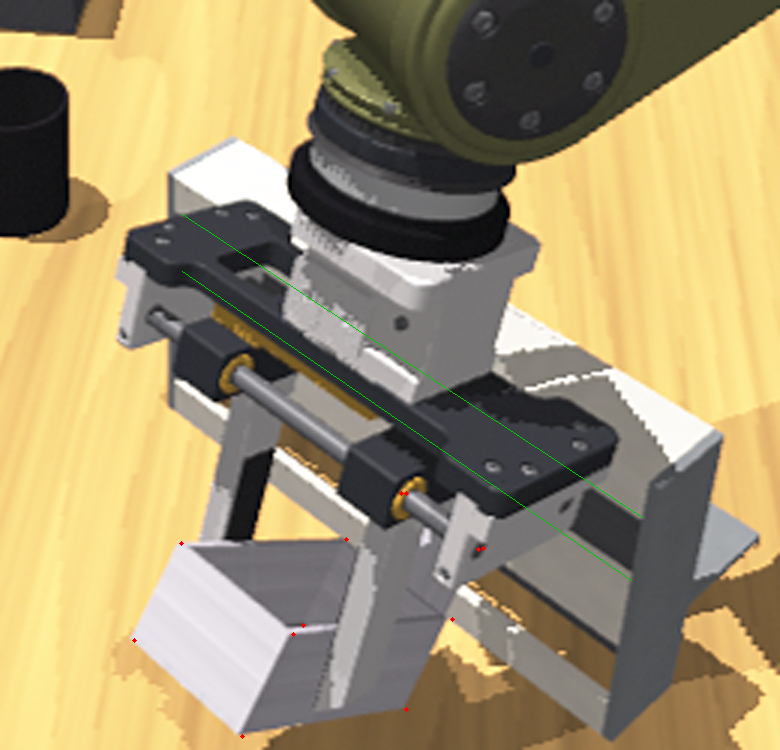

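The projected tray corners (red) agree with the picture to within a pixel, e.g. (181,543) and (242,736), so the grasp is as modelled. Next: insertion.

```bash
cat > wp.py <<'E'
from g import *
def wp(L,off=.059):
    for w in L:
        p,Rw=hang(*w,off=off); print(w,list(map(float,rel(p,Rw))))
E
python3 - <<'E'
from wp import *
o=monitor.get_obs();print(o["ee_pos"],o["qvel"].round(3))
wp([(35,97,6),(35,85,18),(35,79,18)])
E
```

```text
[0.58116087 0.37174577 0.08945081] [ 0.01  -0.012 -0.019 -0.001  0.001 -0.001]
(35, 97, 6) [0.003, -0.005, -0.001, -15.9, -0.1, -6.0]
(35, 85, 18) [0.003, -0.005, -0.001, -24.3, -0.0, -20.8]
(35, 79, 18) [0.003, -0.005, -0.001, -30.1, -0.0, -22.4]
```

```bash
cat > wp.py <<'E'
from g import *
def avg(k=10):
    P=[];Q=[];F=[]
    for i in range(k):
        cams.read_camera("side");o=monitor.get_obs();P.append(o["ee_pos"]);Q.append(o["tool_rot"]);F.append(o["contact_force"])
    P=np.array(P);b=(P.mean(0),R.from_rotvec(Q).mean())
    Rt=b[1]*Rgt.inv();e=b[0]-b[1].apply([0,0,.019])-Rt.apply(G)-GR
    print("sd mm",(P.std(0)*1000).round(2),"F",np.mean(F,0).round(1),"clock",o["clock"],"cx %.1f off %.1f cz %.1f"%(e@n*1000,e@d*1000,e[2]*1000),Rt.as_euler("ZYX",degrees=True).round(2))
    return b
def wp(L,off=.059):
    b=avg()
    for w in L:
        p,Rw=hang(*w,off=off); print(w,list(map(float,rel(p,Rw,b))))
E
python3 - <<'E'
from wp import *
wp([(35,97,6),(35,85,18),(35,79,18)])
E
```

```text
sd mm [0.39 0.09 0.67] F [ 0.1  0.3 -1.7] clock 6.1 cx 114.0 off 59.7 cz 3.9 [ 50.29 -35.27  -0.16]
(35, 97, 6) [0.002, -0.005, 0.001, -15.9, 0.7, -6.5]
(35, 85, 18) [0.002, -0.005, 0.001, -24.3, 0.7, -21.2]
(35, 79, 18) [0.002, -0.005, 0.001, -30.1, 0.7, -22.8]
```

```bash
python3 -m handwheel '[[0,-0.005,0,-8,0.5,-3,45],[0,-0.005,0,-16,0.7,-6.5,45],[0,-0.005,0,-20,0.7,-14,45],[0,-0.005,0,-24,0.7,-21,45],[0,-0.005,0,-27,0.7,-22,45],[0,-0.005,0,-30,0.7,-23,45],[0,-0.005,0,-30,0.7,-23,45]]'
python3 - <<'E'
from wp import *
wp([(35,79,18),(32.5,75,21),(30,72,23),(27.5,70,24.5),(25,68,25)])
from chk import chk
chk("pics/s6.png",(250,220,260,250),3)
E
```

```text
clock: 6.68
ee_pos: [0.558, 0.3445, 0.1025]
tool_rot: [-2.727, -1.278, -0.358]
contact_force: [-0.7, -0.8, -2.4]
opening: 0.0556
sd mm [0.02 0.08 0.11] F [-0.2 -0.  -2. ] clock 7.1833 cx 78.7 off 59.3 cz 17.1 [ 50.27 -34.89  -0.11]
(35, 79, 18) [0.002, 0.002, 0.001, 0.6, 0.3, -0.8]
(32.5, 75, 21) [0.002, -0.042, 0.0, -2.8, 0.3, -4.4]
(30, 72, 23) [0.002, -0.085, 0.0, -5.6, 0.3, -6.7]
(27.5, 70, 24.5) [0.002, -0.129, 0.0, -7.5, 0.3, -8.4]
(25, 68, 25) [0.002, -0.173, 0.0, -9.7, 0.3, -9.0]
tray est: cx 78.7 off 59.3 cz 17.1 eul(yaw,tip) [ 50.27 -34.9   -0.12] F [-0.4  0.7 -2.1] 0.05570261511325741
```

View pics/s6.png

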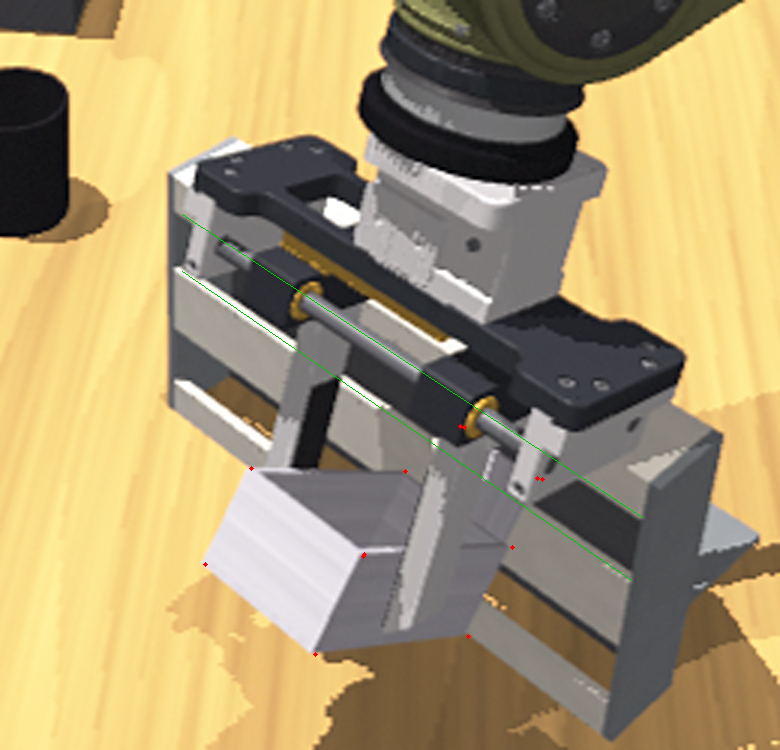

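The model agrees with the picture and the tongue is entering (no force). The lower groove edge in the picture, about (178,269), lies on the green line. Next: swing in.

```bash
python3 -m handwheel '[[0.002,-0.02,0,-1.3,0.3,-2.6,45],[0.002,-0.042,0,-2.8,0.3,-4.4,45],[0.002,-0.064,0,-4.2,0.3,-5.6,45],[0.002,-0.085,0,-5.6,0.3,-6.7,45],[0.002,-0.107,0,-6.6,0.3,-7.6,45],[0.002,-0.129,0,-7.5,0.3,-8.4,45],[0.002,-0.15,0,-8.6,0.3,-8.7,45],[0.002,-0.173,0,-9.7,0.3,-9,45],[0.002,-0.173,0,-9.7,0.3,-9,45]]'
python3 - <<'E'
from wp import *
wp([(25,68,25),(22.5,66,25),(20,65,24),(17.5,62.5,21),(15,60,17.5),(12.5,59,14)])
E
```

```text
clock: 7.98
ee_pos: [0.5512, 0.3359, 0.1085]
tool_rot: [-2.809, -1.317, -0.121]
contact_force: [-0.5, 0.0, -1.3]
opening: 0.0558
sd mm [0.04 0.09 0.07] F [ 0.1 -0.1 -1.9] clock 8.4833 cx 67.9 off 59.0 cz 25.1 [ 5.022e+01 -2.501e+01  2.000e-02]
(25, 68, 25) [-0.0, -0.0, 0.0, 0.1, -0.0, 0.1]
(22.5, 66, 25) [-0.0, -0.044, 0.0, -2.3, -0.0, 0.3]
(20, 65, 24) [-0.0, -0.087, 0.0, -3.7, -0.0, 1.5]
(17.5, 62.5, 21) [-0.0, -0.131, 0.0, -6.8, -0.0, 4.6]
(15, 60, 17.5) [-0.0, -0.175, 0.0, -10.0, -0.0, 8.2]
(12.5, 59, 14) [-0.0, -0.218, 0.0, -11.7, -0.0, 11.9]
```

```bash
python3 -m handwheel '[[0,-0.022,0,-1.1,0,0.2,45],[0,-0.044,0,-2.3,0,0.3,45],[0,-0.087,0,-3.7,0,1.5,45],[0,-0.109,0,-5.2,0,3,45],[0,-0.131,0,-6.8,0,4.6,45],[0,-0.153,0,-8.4,0,6.4,45],[0,-0.175,0,-10,0,8.2,45],[0,-0.197,0,-10.9,0,10,45],[0,-0.218,0,-11.7,0,11.9,45],[0,-0.218,0,-11.7,0,11.9,45]]'
python3 - <<'E'
from wp import *
wp([(12.5,59,14),(10,59,11),(7.5,59,8),(5,59,5),(2.5,58,2),(0,57.5,-2),(0,57,-3.5)])
from chk import chk
chk("pics/s7.png",(250,220,260,250),3)
E
```

```text
clock: 9.32
ee_pos: [0.5441, 0.3276, 0.0948]
tool_rot: [2.789, 1.307, -0.187]
contact_force: [0.6, -0.4, -1.4]
opening: 0.0558
sd mm [0.03 0.06 0.25] F [-0.2  0.  -1.6] clock 9.8167 cx 59.0 off 59.0 cz 14.1 [ 5.022e+01 -1.251e+01  1.000e-02]
(12.5, 59, 14) [-0.0, -0.0, 0.0, 0.0, -0.0, 0.1]
(10, 59, 11) [-0.0, -0.044, 0.0, 0.1, -0.0, 3.4]
(7.5, 59, 8) [-0.0, -0.088, 0.0, 0.1, -0.0, 6.8]
(5, 59, 5) [-0.0, -0.131, 0.0, 0.2, -0.0, 10.1]
(2.5, 58, 2) [-0.0, -0.175, 0.0, -0.8, -0.0, 13.5]
(0, 57.5, -2) [-0.0, -0.218, 0.0, -1.2, -0.0, 17.8]
(0, 57, -3.5) [-0.0, -0.218, 0.0, -1.5, -0.0, 19.4]
tray est: cx 59.0 off 59.0 cz 14.2 eul(yaw,tip) [ 5.022e+01 -1.251e+01  1.000e-02] F [ 0.4  0.1 -1.4] 0.0558368551070578
```

View pics/s7.png

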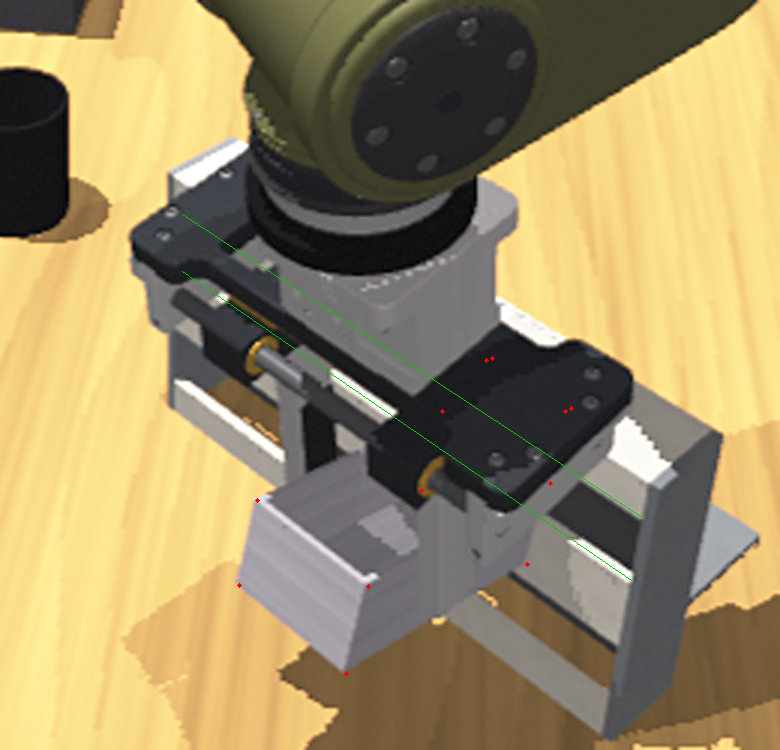

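Run:
```python
from chk import chk
chk("pics/s8.png",(320,370,110,85),7)
```

```text
tray est: cx 58.9 off 59.0 cz 14.2 eul(yaw,tip) [ 5.022e+01 -1.251e+01  1.000e-02] F [-0.1  0.2 -1. ] 0.055847460386591885
```

View pics/s8.png

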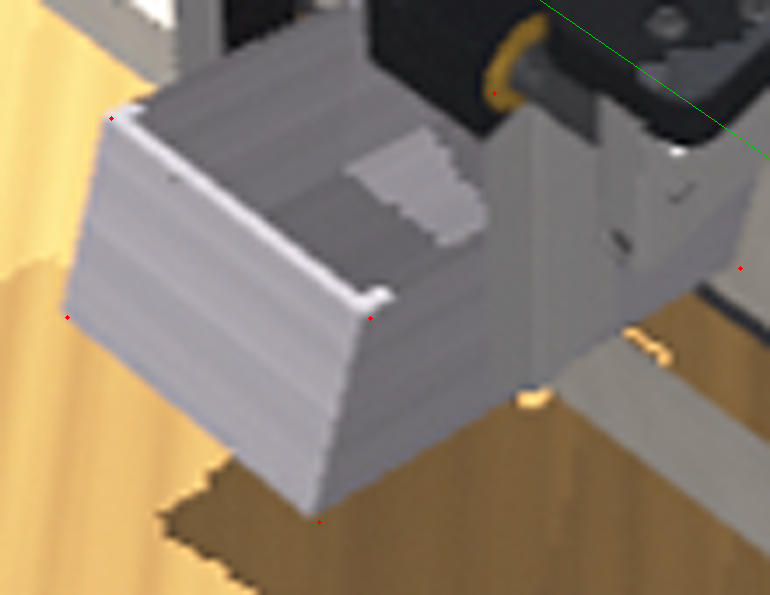

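The front corners sit about 1 px (1–2 mm) above the prediction, e.g. (360,308) against (370,318). That could be a small slip or calibration error. Contact force is just the tray's weight, so I continue swinging down and watch the force.

```bash
python3 -m handwheel '[[0,-0.022,0,0,0,1.7,45],[0,-0.044,0,0.1,0,3.4,45],[0,-0.066,0,0.1,0,5.1,45],[0,-0.088,0,0.1,0,6.8,45],[0,-0.11,0,0.1,0,8.4,45],[0,-0.131,0,0.2,0,10.1,45],[0,-0.131,0,0.2,0,10.1,45]]'
python3 - <<'E'
from wp import *
wp([(5,59,5),(2.5,58,2),(0,57.5,-2),(0,57,-3.5)])
from chk import chk
chk("pics/s9.png",(320,370,110,85),7)
E
```

```text
clock: 10.5
ee_pos: [0.5434, 0.3268, 0.0846]
tool_rot: [2.724, 1.277, -0.363]
contact_force: [-0.9, 0.9, -1.9]
opening: 0.056
sd mm [0.04 0.06 0.32] F [-0.2  0.  -1.8] clock 11.0 cx 59.0 off 59.0 cz 5.0 [ 5.022e+01 -5.000e+00  1.000e-02]
(5, 59, 5) [-0.0, -0.0, 0.0, -0.0, -0.0, -0.0]
(2.5, 58, 2) [-0.0, -0.044, 0.0, -0.5, -0.0, 3.5]
(0, 57.5, -2) [-0.0, -0.087, 0.0, -0.3, -0.0, 7.8]
(0, 57, -3.5) [-0.0, -0.087, 0.0, -0.4, -0.0, 9.4]
tray est: cx 59.0 off 58.9 cz 5.1 eul(yaw,tip) [ 5.022e+01 -5.010e+00  1.000e-02] F [ 0.3 -0.2 -1.4] 0.05568095427811179
```

View pics/s9.png

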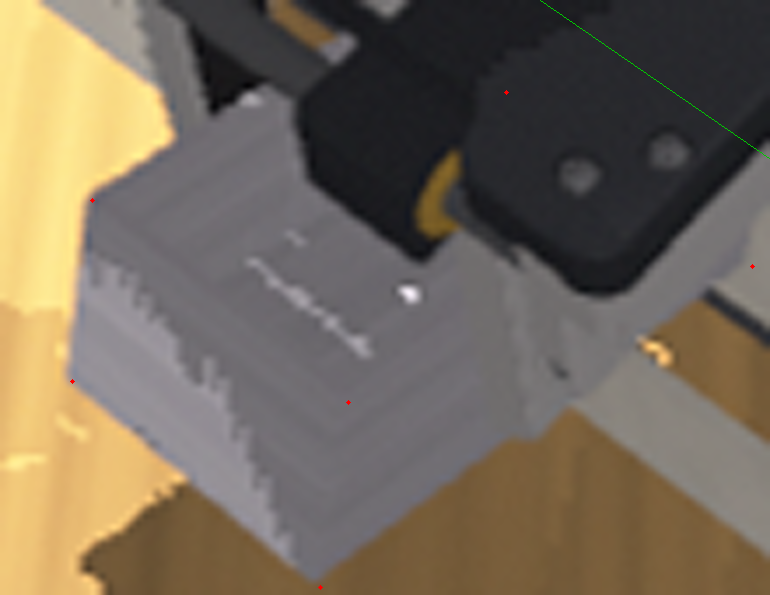

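```bash
python3 -m handwheel '[[0,-0.022,0,-0.2,0,1.7,45],[0,-0.044,0,-0.5,0,3.5,45],[0,-0.066,0,-0.4,0,5.6,45],[0,-0.087,0,-0.3,0,7.8,45],[0,-0.087,0,-0.3,0,7.8,45],[0,-0.087,0,-0.3,0,7.8,45]]'
python3 - <<'E'
from wp import *
wp([(0,57.5,-2),(0,57.5,-4),(0,57,-5)])
from chk import chk
chk("pics/s10.png",(250,220,260,250),3)
E
```

```text
clock: 11.55
ee_pos: [0.542, 0.325, 0.0774]
tool_rot: [2.677, 1.255, -0.473]
contact_force: [-0.2, 0.3, -2.0]
opening: 0.0559
sd mm [0.03 0.04 0.17] F [-0.5 -0.  -1.8] clock 12.05 cx 57.6 off 58.9 cz -1.9 [ 5.022e+01 -3.000e-02  1.000e-02]
(0, 57.5, -2) [-0.0, -0.0, 0.0, -0.0, -0.1, 0.1]
(0, 57.5, -4) [-0.0, -0.0, 0.0, 0.7, -0.1, 2.0]
(0, 57, -5) [-0.0, -0.0, 0.0, 0.5, -0.1, 3.1]
tray est: cx 57.5 off 59.0 cz -1.9 eul(yaw,tip) [ 5.022e+01 -2.000e-02  1.000e-02] F [-0.7  0.6 -2.8] 0.055695078916485646
```

View pics/s10.png

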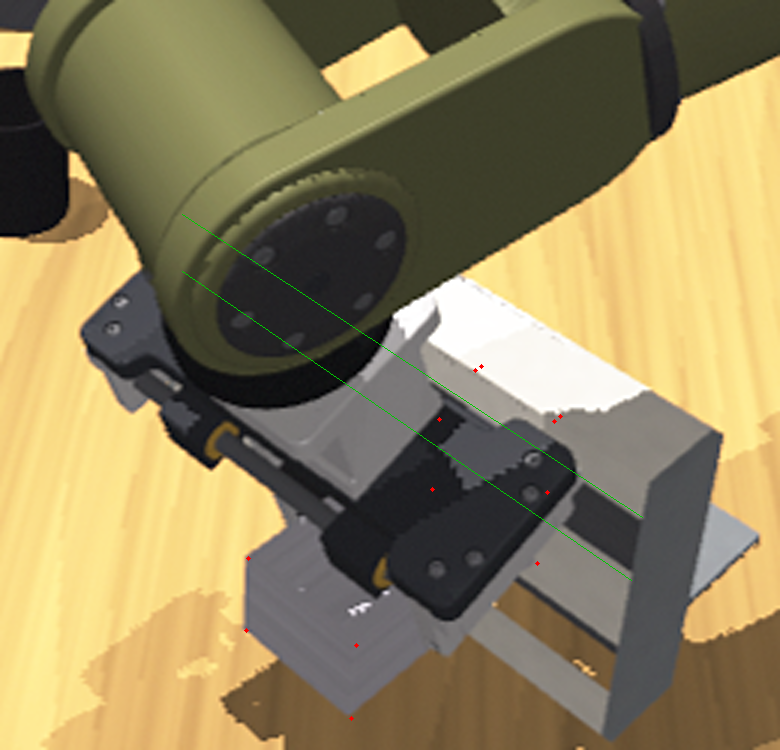

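Level, no contact yet. Next I lower the last couple of mm onto the edge.

```bash
python3 -m handwheel '[[0,0,0,0.3,0,1,45],[0,0,0,0.6,0,2,45],[0,0,0,0.6,0,2.5,45],[0,0,0,0.6,0,2.5,45]]'
python3 - <<'E'
from wp import *
wp([(0,57,-4),(0,57,-6)])
E
```

```text
clock: 12.43
ee_pos: [0.5421, 0.3248, 0.0764]
tool_rot: [2.678, 1.255, -0.471]
contact_force: [0.5, 1.6, 5.0]
opening: 0.0557
sd mm [0.   0.01 0.02] F [0.6 1.8 5.6] clock 12.9333 cx 57.5 off 58.9 cz -3.8 [ 5.023e+01 -6.000e-02 -1.000e-02]
(0, 57, -4) [0.0, -0.001, 0.0, -0.4, -0.1, 0.3]
(0, 57, -6) [0.0, -0.001, 0.0, 0.3, -0.1, 2.2]
```

The neck seats on the edge at cz -3.8, and the force flips from -1.8 to +5.6 N. Release slowly.

```bash
python3 -m handwheel '[[0,0,0,0,0,-0.5,54],[0,0,0,0,0,-0.5,58],[0,0,0,0,0,-0.5,64],[0,0,0,0,0,-0.5,75],[0,0,0,0,0,-0.5,90],[0,0,0,0,0,-0.5,90],[0,0,0,0,0,-0.5,90],[0,0,0,0,0,-0.5,90]]'
python3 - <<'E'
from chk import chk
chk("pics/s11.png",(250,220,260,250),3)
E
```

```text
clock: 13.6
ee_pos: [0.5419, 0.3248, 0.076]
tool_rot: [2.677, 1.255, -0.472]
contact_force: [-0.3, -0.4, -0.1]
opening: 0.0895
tray est: cx 57.4 off 59.0 cz -4.1 eul(yaw,tip) [ 5.022e+01 -1.000e-02  1.000e-02] F [-0.3 -0.4 -0.1] 0.08954574293414728
```

View pics/s11.png

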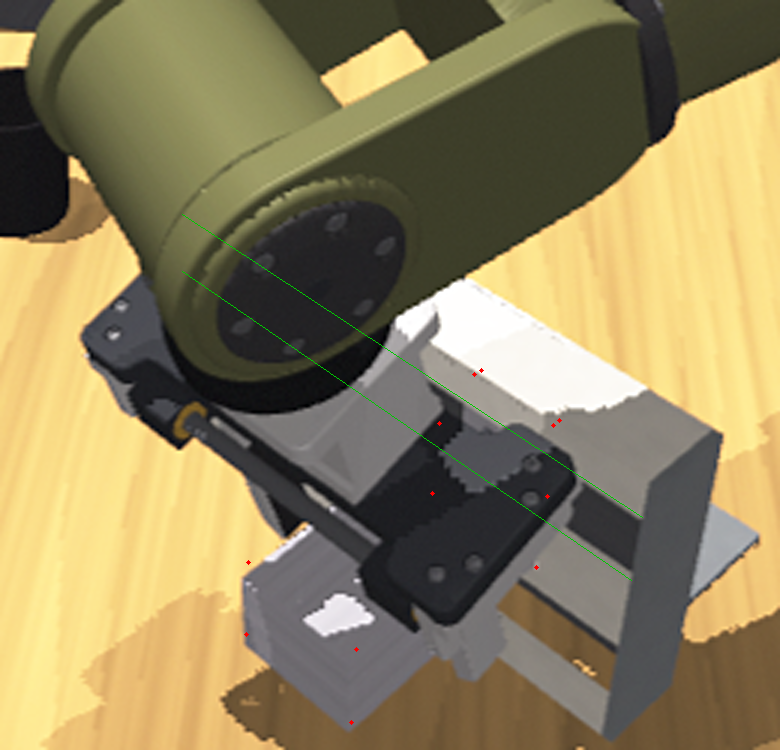

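The tray stays up after the fingers open. Next I retreat straight along the fingers.

```bash
python3 -m handwheel '[[0,0,0,0,0,-8,94],[0,0,0,0,0,-22,94],[0,0,0,0,0,-50,94],[0,0,0,0,0,-85,94],[0,0,0,0,0,-120,94],[0,0,0,0,0,-155,94],[0,0,0,0,0,-155,94]]'
python3 -m handwheel '[[0,0,0,-11,0,-28,94],[0,0,0,-30,20,-50,94],[0,0,0,-50,50,-70,94],[0,0,0,-70,85,-80,94],[0,0,0,-90,120,-90,94],[0,0,0,-110,155,-90,94],[0,0,0,-130,190,-90,94],[0,0,0,-150,225,-90,94],[0,0,0,-150,225,-90,94],[0,0,0,-150,225,-90,94]]'
python3 - <<'E'
from h import *
s=cam("side");t=cam("top")
cv2.imwrite("pics/s12.png",s["image"][:,:,::-1]);crop(s,290,250,220,220,2.7,"pics/s13.png");crop(t,100,130,380,260,2.1,"pics/t13.png",1.5)
E
```

```text
clock: 14.23
ee_pos: [0.5776, 0.3674, 0.2297]
tool_rot: [2.681, 1.257, -0.455]
contact_force: [0.2, -0.3, 1.4]
opening: 0.0941
clock: 15.07
ee_pos: [0.6789, 0.1348, 0.3577]
tool_rot: [2.68, 1.251, -0.472]
contact_force: [-1.5, -0.3, 0.3]
opening: 0.0942
```

View pics/s12.png

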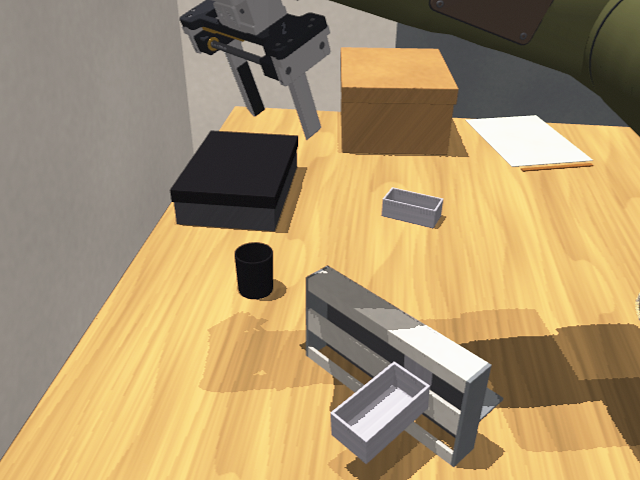

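View pics/s13.png

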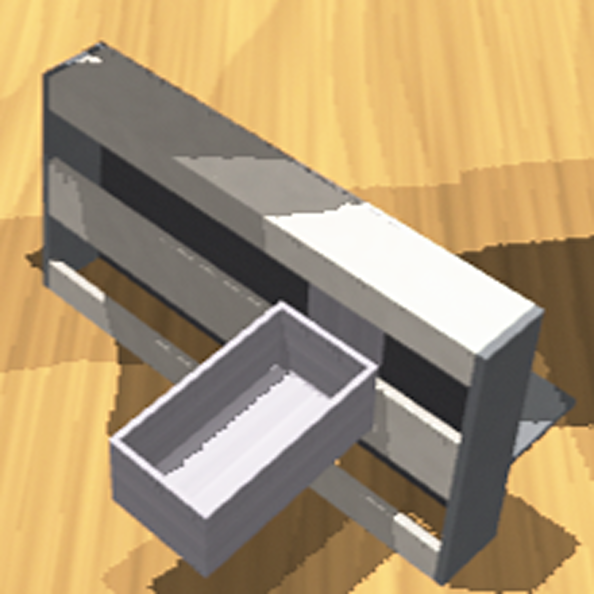

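View pics/t13.png

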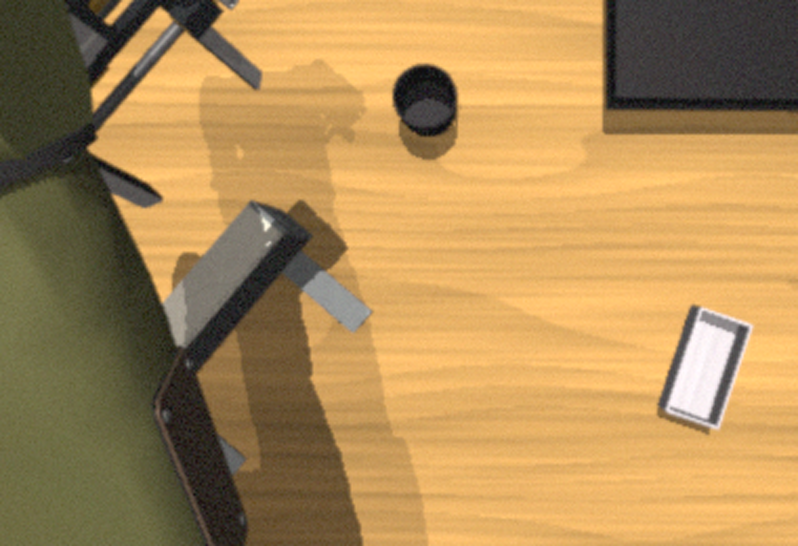

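The tray hangs in the upper groove, with its tongue visible behind the upper board at crop (340,320). The pot at (255,270) and the plain tray at (412,208) are where they were. Quick level check, then hand in.

Run:
```python
from g import *
s=cam("side")
SP=lambda u,v:(290+(u+.5)/2.7-.5,250+(v+.5)/2.7-.5)
for o,fr,bk in((.059+.028,(207,517),(377,368)),(.059-.028,(112,437),(282,305))):
    L=[]
    for u in(bk,fr):
        q,r=ray(s,SP(*u)); q0=GR+o*d; x=q+r*((q0-q)@d)/(r@d)-GR; L.append((x@n*1000,x[2]*1000))
    L=np.array(L);print("back,front (x,z):",L.round(1).tolist(),"slope deg",np.degrees(np.arctan2(L[1,1]-L[0,1],L[1,0]-L[0,0])).round(1))
for i in range(10): cams.read_camera("side")
im2=cams.read_camera("side")["image"]; print("diff",np.abs(im2.astype(int)-s["image"])[250:].max(), monitor.get_obs()["clock"])
```

```text
back,front (x,z): [[7.7, 18.1], [115.3, 10.0]] slope deg -4.3
back,front (x,z): [[5.6, 14.7], [114.0, 9.6]] slope deg -2.7
diff 141 15.7667
```

Run:
```python
from h import *
a=cam("side")["image"].astype(int)
for i in range(10): cam("side")
b=cam("side");D=np.abs(b["image"]-a).max(2)
ys,xs=np.where(D>30);print(len(ys),list(zip(xs,ys))[:8], D[350:470,325:435].max(), (D[350:470,325:435]>30).sum(), monitor.get_obs()["qvel"].round(4))
crop(b,320,330,130,140,5,"pics/s14.png")
```

```text
25 [(np.int64(255), np.int64(44)), (np.int64(256), np.int64(44)), (np.int64(264), np.int64(48)), (np.int64(258), np.int64(114)), (np.int64(255), np.int64(117)), (np.int64(326), np.int64(268)), (np.int64(327), np.int64(268)), (np.int64(328), np.int64(268))] 62 3 [ 0.0001 -0.0006  0.0007 -0.0008 -0.0004  0.0005]
```

View pics/s14.png

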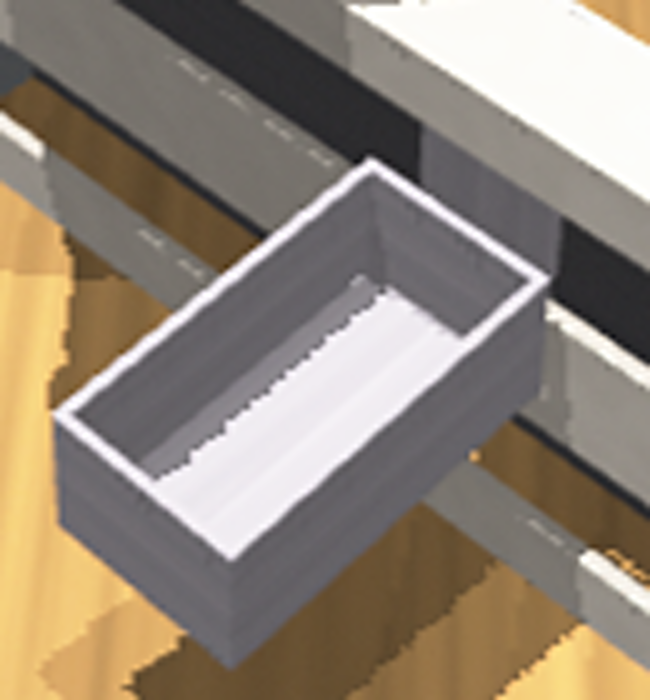

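```bash
python3 -c "
from station import job
print(job.hand_in())"
```

```text
the job is handed in; nothing more can be done
None
```

The hook tray is hanging in the panel's upper groove, and I handed the job in at about 17 s of robot time. I gripped it across its 56 mm width, carried it over the panel and tipped its front up 35°. I then slipped the tongue into the groove, swung the tray down to level, set the neck on the lower edge, let go and backed the arm away.

**Seating:** the neck met the edge with the tray centre at z = -3.8 mm (expected -4). The largest contact force in any reading was about 6 N.

**Last pictures:** the tongue shows behind the upper board. The tray is at rest, the arm is clear, and the pot and the plain tray are where they were.

**Where checks disagreed:**
- **Not exactly level:** the tray droops about 3–4° at the front. The hook's 5 mm of play on the board allows up to about 5°.
- **Gap at the back:** the top rim of the back wall measured 6–8 mm off the panel face, against 4–5 mm expected for that droop. The calibration is only good to about 2 mm, so I can't confirm from the images that the lower back edge touches.
- **Corner mismatch:** partway through the swing the tray's corners sat about 1 px (1–2 mm) from where I predicted.

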